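# Fit the orange sanding drum into the bench sander's splined chuck and hold it home

## Robot

A 7-joint arm with a two-finger parallel gripper is mounted at the origin on the work surface. World frame = base frame: x ahead of the robot, y to its left, z up, the work surface at z = 0. Lengths are in m, angles in rad, forces in N, time in s.
With the tool pointing down it reaches from about 0.4 to 0.85 m from the base axis. Payload 10.4 kg.
Tool frame: the origin (TCP) lies at the very end of the fingers, on their centre line; the grasp point (between the pads) lies bot.tcp_to_grasp behind it (bot.tcp_to_grasp is the distance from the TCP to the grasp point, in m); z points along the fingers, y is the line along which they close (so a half turn about z gives the same grasp; the last joint's range is limited). The gripper opens to 85 mm and grips with 20 to 120 N. Pads are 22 mm wide; open, the fingers measure 114 mm over their backs; the gripper's body (76 mm by 85 mm) begins 54 mm behind the grasp point. The pads swing forward as they close: fully open they stand 13 mm farther back than shut.
Start: joints at [1.295, 0.332, -0.065, 1.46, 0.022, 1.35, -0.088], TCP at [0.156, -0.605, 0.231] pointing down, gripper open.
Joint ranges: [-2.6, 2.6], [-0.5, 2.12], [-1.47, 1.34], [0.16, 2.42], [-1.27, 4.41], [0.06, 2.06], [-2.6, 2.6]. Speed limits (rad/s): [2.22, 2.22, 2.79, 2.79, 3.14, 3.14, 3.14].

## Interface

Orientations are given as a 3x3 rotation matrix whose columns are the frame's x, y, z axes.
In Python, from rig import bot gives the robot as it stands. The module is installed in compiled form; this text tells all that it offers.
- The arm moves only by the tool apply_moves, never from a script. Its arguments are lists of equal length, an entry for each row: "dp": the shift along the tool's x, y, z scaled (see below), a list of three; "yaw": the turn about the tool's z scaled (see below). In form: {"dp": [[x, y, z], ...], "yaw": [yaw, ...]}. A call has 1 to 5 rows; each row is the pose to reach, as a shift and turn from the pose commanded when the call began, along the tool's axes at that moment; what a row does not reach only later rows make up. The controller multiplies each number of a shift by 0.25 m and each number of a turn by 2 rad. A row lasts 1/10 s, in which the tool goes at most 50 mm and 8.59 degrees, less where a joint would pass 70% of its speed; a pose out of reach is approached as far as the arm can. A call with a number of a shift or a turn outside -1 to 1 is refused whole. A call with a gripper value outside its range is refused whole. "gripper" is the opening, from -1 (shut) to 1 (fully open), so that 0 is half open, set as the call begins (left out, the last holds). The fingers move at their own pace and stop on an object; "squeeze" is the grip in N (left out, the last holds). Time passes only in rows, so rows that repeat a pose let the fingers close. It gives the time, the measured TCP pose, the force, the opening and the grip force at its end, in the units of the state.
- bot.observe(): the state, without advancing time (a new reading comes with each control period).
- bot.grab_frame(name): name is "scene" or "top"; returns a dict with "pixels" (480x640x3 uint8, blue, green, red), "z_map" (480x640 float32, m along the optical axis (not along the pixel's ray), 0 where there is no reading), "K" (3x3 intrinsics, pixels), "k1" (the pictures are not rectified: a ray, as slopes to the right and down, at radius r is drawn at 1 + k1 r^2 times it, then the intrinsics apply), "T" (4x4, takes a point from camera to world coordinates). Camera axes: x right, y down, z forward; pixel columns grow to the right and rows downward; lengths in m; the calibration is good to about 2 mm. A picture is of the moment at which its call begins.
- bot.hand_in(): hands the job in; it is judged then, once.
Trained networks look in the newest picture that a camera, given by its name, has taken for a name from the list of things; names that differ only in an ending like _2 or _b are one class to them, and where a whole thing is asked for, a point or a joint stands for the part that bears it (a point fixed in the world has none). Each returns a list of dicts, best first, with "conf" (0 to 1); they miss things now and then, are a little off and sometimes report something else, mostly with a low value. They report only what shows in the picture. A call takes as long as a camera call.
- bot.look_for(camera, target): "point" ([x, y, z] in m, in the coordinates of the camera as it stood for that picture, good to about 4 mm: the middle of the surface that is visible of it).
The state is a dict: "time": time; "q": joint angles; "qvel": joint speeds; "joint_efforts": joint torques, N m; "ee_pos": TCP position; "orientation": TCP orientation; "ft_force": force on the tool from outside, world axes, zero at the start; "moment": the same for the moment, N m; "gripper_width": finger opening in m; "grasp_force": force on a finger pad.
Only numpy, scipy, OpenCV 4.12 (cv2) and the standard library are available. Lean on these libraries where they do the work, as an engineer would, in place of code of your own. Each camera call takes 0.05 s, during which the arm holds its last target. There are 200 camera calls.

## Task

First throw the sander's red-knobbed lever round into the notch with the big green mark, which swings the yellow dust shutter clear of the chuck. Then take the orange sanding drum out of the rack, turn it until its splines mesh with the cross slot of the chuck, and slide it fully home against the ejector spring. Finish while still holding the drum pressed down on the chuck, without letting go, and leave the other drums, the jar and the knife alone.

Things in the scene. Friction and masses are not known exactly. Their poses are not given: they have to be found in the camera images.
- lever_knob (a point): centre of the lever's red knob, an upright cylinder 26 mm in diameter and 36 mm tall, on a 30 mm tall stalk of 12 mm diameter; its centre is 145 mm above the bench and 55 mm above the sander's flat top, 85 mm out from the lever's pivot; the knob may be pinched from above or pushed sideways
- lever_pivot (a point): on the lever's upright pivot axis, over the middle of the sander's top, 107 mm above the bench; the sander is a grey box 240 x 270 mm, 90 mm tall, fixed. x, y are the lever's own axes: its knob lies 85 mm out on +y, its yellow shutter disc (48 mm in diameter, 4 mm thick, top 21 mm above the sander's top) 75 mm out on -y
- lever (a joint): lever angle, rad, growing counter-clockwise seen from above. Spring notches at 0 (chuck covered, small white mark), 0.6 (half covered, small white mark) and 1.2 (clear, big green mark 22 mm wide by the lever's end, 112 mm from the pivot); stops -0.15, 1.4. About 4 to 5 N at the knob moves it out of a notch; within 0.2 of one it snaps in. Starts in the 0 or 0.6 notch, rarely between
- chuck: steel chuck, 42 mm square, standing 14 mm above the sander's top, 75 mm from the lever's pivot; origin at the centre of its top face (the seat, 104 mm above the bench), z up. Cross-shaped slot in the top: two slots 12 mm wide, 29 mm long, 40 mm deep along its own x and y (mouth flared 3.5 mm all round over the top 8 mm), so splines mesh every quarter turn. A brake holds it at its angle (1 N m)
- ejector (a joint): travel of the brass spring ejector pin (11 mm wide) in the middle of the chuck, m: 0 with its top 20 mm below the seat, 0.010 when the drum is fully home, limit 0.014. Its spring pushes up with 5 N at 0 and 9 N at 0.010, more than the drum's weight, so an unheld drum pops up about 10 mm
- drum_center (a point): centre of the orange drum, half-way up (41 mm above its flange's underside; 86 mm above the bench in the rack); z up. Sanding sleeve 44 mm in diameter from 35 mm below to 35 mm above this point; below it a flange 50 mm in diameter, 6 mm thick; on top a cap 28 mm wide, 6 mm tall. x and y run along the stem's splines, and so does the cross painted on the drum's top. Mass 0.14 to 0.26 kg
- drum: the same orange drum; origin at the centre of its flange's underside, 41 mm below its centre. The stem below the flange is a cross of two bars along x and y, each 26 mm long and 9 mm wide, reaching 30 mm down, its last 10 mm tapering to 5 mm wide. Home: flange underside flat on the chuck's top face
- rack: fixed wooden rack block 270 x 70 x 45 mm, origin at the centre of its underside; three round 34 mm holes at x -90, 0 and 90 mm of its own, the drums stand in them with flanges resting on its top and stems hidden in the holes, which have about 3 mm of play. Which drum is in which hole varies
- drum_grey: bystander: grey sanding drum of the same size as the orange one; origin under its flange
- drum_blue: bystander: thinner blue sanding drum (34 mm sleeve); origin under its flange
- hardener: bystander: jar with red lid, 60 mm in diameter, 75 mm tall, beside the sander; origin under its base
- knife: bystander: orange knife, about 150 mm long, lying beside the rack; origin under its middle

How it is judged:
By the outcome, as a careful person would: the job done as asked, in the order asked, and still so for the second after the job is handed in, while the arm keeps its last pose, push and grip.
It also fails if it takes over 58 s, if anything falls off the work surface, if the arm or the gripper's body presses on something with over 40 N, if the wrist force passes 120 N, or if a joint passes its speed limit or range.

## Working session

There is one attempt and no reset: what is moved stays moved. The work goes in short steps, Python scripts to look and compute and a tool call to move; the robot and the scene stay as the last step left them, time stands still between calls to the robot, and variables do not carry over. Pictures are saved under pics/ and viewed, at most 10 in all, crops included, and the job is handed in when it is done.

Besides the shell and the picture viewer there is one more tool, called after "Request:" as name(argument=value, ...), one argument or row to a line, values as JSON. apply_moves: Moves the arm, as the interface text tells. Its arguments: {"type":"object","properties":{"dp":{"type":"array","items":{"type":"array","items":{"type":"number","minimum":-1,"maximum":1}}},"yaw":{"type":"array","items":{"type":"number","minimum":-1,"maximum":1}},"gripper":{"type":"number"},"squeeze":{"type":"number"}},"required":["dp","yaw"]}

```bash
mkdir -p pics; cat > h.py <<'E'
import numpy as np, cv2
from rig import bot
def cloud(f):
    K,k1,T=f["K"],f["k1"],np.array(f["T"]);
    v,u=np.mgrid[0:480,0:640].astype(float)
    p=cv2.undistortPoints(np.stack([u.ravel(),v.ravel()],1)[:,None],np.array(K),np.array([k1,0,0,0.]))[:,0]
    z=f["z_map"].ravel()
    P=np.c_[p*z[:,None],z]@T[:3,:3].T+T[:3,3]
    P[z==0]=np.nan
    return P.reshape(480,640,3)
def look(cam,name,f=None):
    r=bot.look_for(cam,name)
    T=np.array(f["T"])
    return [(round(d["conf"],2),np.round(T[:3,:3]@np.array(d["point"])+T[:3,3],4)) for d in r[:2]]
def proj(f,p):
    T=np.array(f["T"]);c=T[:3,:3].T@(np.array(p)-T[:3,3]);s=c[:2]/c[2];s=s*(1+f["k1"]*(s@s));K=np.array(f["K"])
    return K[:2,:2]@s+K[:2,2]
E
python3 - <<'E'
from h import *
s=bot.observe();print(s["time"],s["ee_pos"],np.round(s["orientation"],3),s["gripper_width"],bot.tcp_to_grasp)
for c in ["top","scene"]:
    f=bot.grab_frame(c);cv2.imwrite(f"pics/{c}0.png",f["pixels"]);print(c,np.round(np.array(f["T"]),3).tolist())
    for n in ["lever_knob","chuck","drum_center","drum_grey","drum_blue","rack","hardener","knife","lever"]:
        print(n,look(c,n,f))
E
```

```text
0.0 [ 0.15621128 -0.60475689  0.23049349] [[ 0.968  0.25  -0.   ]
 [ 0.25  -0.968  0.001]
 [-0.    -0.001 -1.   ]] 0.08580379128782703 0.0187
top [[-0.022, -0.989, 0.148, 0.393], [-1.0, 0.02, -0.014, 0.007], [0.011, -0.148, -0.989, 1.076], [0.0, 0.0, 0.0, 1.0]]
lever_knob [(0.71, array([0.5723, 0.1249, 0.1123])), (0.64, array([ 0.5974, -0.2861,  0.1227]))]
chuck [(0.76, array([0.5736, 0.0649, 0.0986])), (0.32, array([0.5707, 0.1235, 0.1132]))]
drum_center [(0.63, array([ 0.5998, -0.2859,  0.1211]))]
drum_grey [(0.88, array([ 0.597 , -0.2837,  0.1218]))]
drum_blue [(0.86, array([ 0.5142, -0.2691,  0.1028]))]
rack [(0.64, array([ 0.5017, -0.2611,  0.0461])), (0.23, array([0.5418, 0.4253, 0.0754]))]
hardener [(0.59, array([0.5414, 0.4242, 0.0762]))]
knife [(0.89, array([ 0.5411, -0.403 ,  0.0184]))]
lever [(0.57, array([0.5684, 0.1193, 0.1092]))]
scene [[-0.666, 0.503, -0.55, 1.2], [0.746, 0.449, -0.493, 0.575], [-0.001, -0.739, -0.674, 0.918], [0.0, 0.0, 0.0, 1.0]]
lever_knob [(0.83, array([0.5572, 0.1393, 0.111 ])), (0.61, array([ 0.5683, -0.3999,  0.0124]))]
chuck [(0.78, array([0.567 , 0.0557, 0.1002]))]
drum_center [(0.89, array([ 0.4382, -0.2558,  0.0944]))]
drum_grey [(0.72, array([ 0.6122, -0.2742,  0.1005])), (0.22, array([0.5677, 0.054 , 0.103 ]))]
drum_blue [(0.88, array([ 0.5205, -0.2686,  0.0829]))]
rack []
hardener [(0.95, array([0.569 , 0.4389, 0.0618]))]
knife [(0.59, array([ 0.5714, -0.3979,  0.017 ]))]
lever [(0.58, array([0.5598, 0.1423, 0.1111]))]
```

View pics/top0.png

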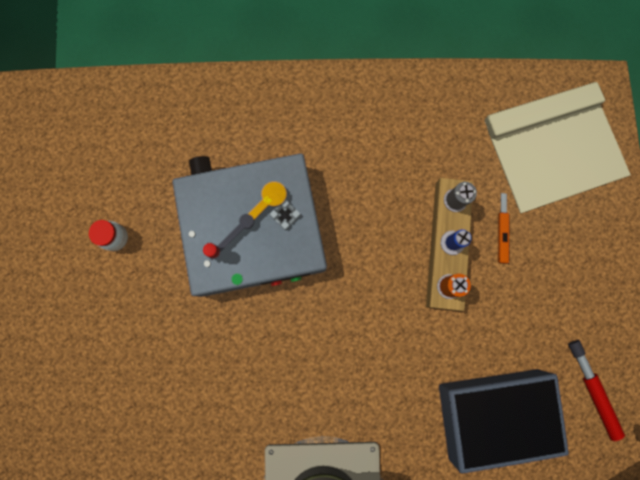

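View pics/scene0.png

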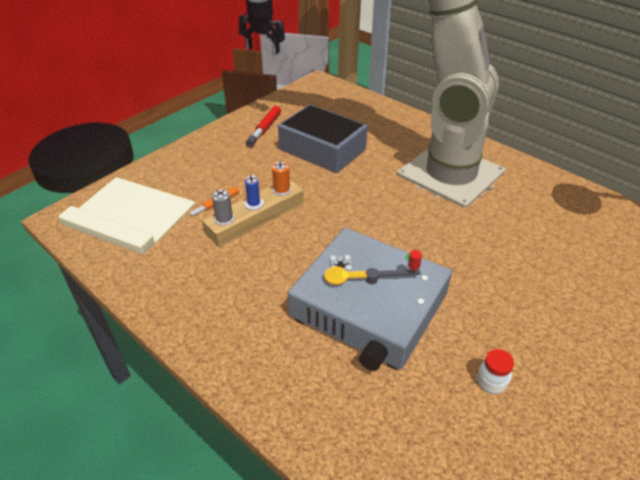

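The top view shows the knob at (210,250), green mark (237,279), white marks (192,234) and (207,264), chuck (285,215), and the orange drum at (458,285) in the near rack hole. The scene view agrees: the shutter half covers the chuck, so the lever is in the 0.6 notch.

```bash
python3 - <<'E'
from h import *
for c in ["top","scene"]:
    f=bot.grab_frame(c);P=cloud(f);im=f["pixels"];hsv=cv2.cvtColor(im,cv2.COLOR_BGR2HSV).astype(int)
    H,S,V=hsv[...,0],hsv[...,1],hsv[...,2]
    X,Y,Z=P[...,0],P[...,1],P[...,2]
    def st(n,m):
        if m.sum(): print(c,n,m.sum(),np.round(np.nanmedian(P[m],0),4),np.round((np.nanpercentile(P[m],3,axis=0)+np.nanpercentile(P[m],97,axis=0))/2,4),"zr",np.round(np.nanpercentile(Z[m],[3,97]),4))
    box=(X>.35)&(X<.75)&(Y>-.1)&(Y<.3)
    st("knobtop",box&((H<8)|(H>172))&(S>150)&(Z>.155))
    st("knob",box&((H<8)|(H>172))&(S>150)&(Z>.12))
    st("green",box&(H>45)&(H<85)&(S>120)&(Z>.08)&(Z<.1))
    st("shutter",box&(H>18)&(H<32)&(S>150)&(Z>.1))
    w=box&(S<60)&(V>150)&(Z>.085)&(Z<.096)&(Y>.1);st("white",w)
    n,l,s,ce=cv2.connectedComponentsWithStats(w.astype(np.uint8))
    for i in range(1,n):
        if s[i,4]>5: st("w%d"%i,l==i)
    flat=box&(Z>.086)&(Z<.094)
    pts=P[flat][:,:2].astype(np.float32);r=cv2.minAreaRect(pts);print("sander",r)
    rb=(X>.35)&(X<.7)&(Y>-.36)&(Y<-.18)
    st("dtop",rb&(Z>.118)&(X<.48))
    st("dcap",rb&(Z>.124)&(X<.48))
    st("dsleeve",rb&(Z>.115)&(Z<.1235)&(X<.48))
    st("gtop",rb&(Z>.118)&(X>.56))
    rk=rb&(Z>.040)&(Z<.048);print("rack",cv2.minAreaRect(P[rk][:,:2].astype(np.float32)))
    ch=(abs(X-.57)<.035)&(abs(Y-.06)<.035)&(Z>.1)&(Z<.107);st("chuck",ch);print(cv2.minAreaRect(P[ch][:,:2].astype(np.float32)))
    if c=="top":
        a=cv2.resize(im[165:305,160:350],None,fx=4,fy=4,interpolation=cv2.INTER_CUBIC)[:560,:760]
        b=cv2.resize(im[170:310,425:485],None,fx=4,fy=4,interpolation=cv2.INTER_CUBIC)
        cv2.imwrite("pics/a.png",np.hstack([a[:560,200:],b]))
E
```

```text
top knobtop 145 [0.4969 0.1935 0.1635] [0.4979 0.1936 0.1622] zr [0.1575 0.1669]
top knob 160 [0.4968 0.1929 0.1633] [0.4977 0.1933 0.1562] zr [0.1456 0.1667]
top green 86 [0.4478 0.1555 0.092 ] [0.4486 0.1561 0.092 ] zr [0.0894 0.0946]
top shutter 615 [0.6038 0.0883 0.1117] [0.6003 0.0918 0.1118] zr [0.1086 0.1151]
top white 69 [0.4859 0.2198 0.0918] [0.5088 0.2298 0.0918] zr [0.0885 0.0952]
top w1 34 [0.5393 0.2455 0.0917] [0.5384 0.2459 0.0917] zr [0.0885 0.0948]
top w2 35 [0.4796 0.2157 0.0921] [0.4799 0.2145 0.092 ] zr [0.0887 0.0952]
sander ((0.5574544668197632, 0.135219007730484), (0.2396063357591629, 0.2692486047744751), 10.241459846496582)
top dtop 432 [ 0.4261 -0.2644  0.1239] [ 0.4256 -0.2654  0.1251] zr [0.1192 0.131 ]
top dcap 211 [ 0.4251 -0.2653  0.1283] [ 0.4259 -0.2646  0.1278] zr [0.1242 0.1315]
top dsleeve 214 [ 0.4266 -0.2622  0.1216] [ 0.4262 -0.2653  0.12  ] zr [0.1167 0.1234]
top gtop 401 [ 0.6025 -0.2882  0.1237] [ 0.6035 -0.2898  0.1251] zr [0.1195 0.1308]
rack ((0.51516193151474, -0.27870064973831177), (0.07142245769500732, 0.2704883813858032), 82.2001953125
[... 806 characters left out ...]
24221263825893402, 0.269574910402298), 10.1677885055542)
scene dtop 146 [ 0.4301 -0.2609  0.1227] [ 0.4284 -0.2638  0.1236] zr [0.1186 0.1285]
scene dcap 62 [ 0.4282 -0.2666  0.1264] [ 0.4262 -0.2639  0.1272] zr [0.1242 0.1301]
scene dsleeve 97 [ 0.4346 -0.2564  0.1203] [ 0.4283 -0.2642  0.1195] zr [0.1159 0.1231]
scene gtop 171 [ 0.6085 -0.2849  0.123 ] [ 0.6063 -0.2889  0.1243] zr [0.1189 0.1296]
rack ((0.5155531764030457, -0.27695298194885254), (0.07622021436691284, 0.27568528056144714), 82.3637924194336)
scene chuck 134 [0.5689 0.0612 0.103 ] [0.5667 0.0633 0.1031] zr [0.1004 0.1059]
((0.5720897316932678, 0.06228858605027199), (0.0433453693985939, 0.04171006381511688), 44.50437545776367)
```

View pics/a.png

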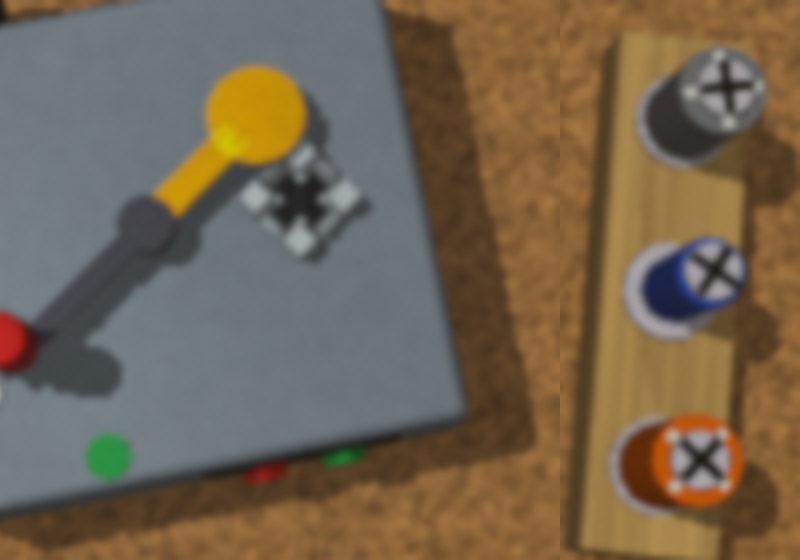

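The crop shows the lever in the 0.6 notch, the green mark at (108,456), the chuck cross turned about 45°, and the orange drum's painted cross at roughly 45° as well. Heights and sizes check out. I'll plan the approach to the knob.

```bash
cat >> h.py <<'E'
def plan(wps,p=None,a=None):
    """wps: (x,y,z,ydeg) each one call (<=0.25m,43deg); tool points down, a=angle of tool y deg"""
    s=bot.observe()
    if p is None: p=np.array(s["ee_pos"]);y=np.array(s["orientation"])[:,1];a=np.degrees(np.arctan2(y[1],y[0]))
    print("t",round(s["time"],2),"at",np.round(p,4),"yang",round(a,2),"w",round(s["gripper_width"],4),"F",np.round(s["ft_force"],1))
    for w in wps:
        w=np.array(w,float);d=w[:3]-p;r=np.radians(a);y=np.array([np.cos(r),np.sin(r),0]);z=np.array([0,0,-1.]);x=np.cross(y,z)
        da=(w[3]-a+90)%180-90
        print("dp",np.round([d@x/.25,d@y/.25,d@z/.25],3).tolist(),"yaw",round(-np.radians(da)/2,3),"dist",round(np.linalg.norm(d),3),"deg",round(da,1))
        p=w[:3];a=a+da
E
python3 - <<'E'
from h import *
plan([(.29,-.42,.24,-75),(.44,-.24,.25,-75),(.47,0,.25,-90),(.4995,.195,.24,-118),(.4995,.195,.135,-118)])
E
```

```text
t 1.1 at [ 0.1564 -0.6051  0.2313] yang -75.51 w 0.0854 F [-0.4  0.1 -1.3]
dp [0.703, -0.583, -0.035] yaw -0.004 dist 0.228 deg 0.5
dp [0.766, -0.54, -0.04] yaw -0.0 dist 0.235 deg 0.0
dp [0.364, -0.896, 0.0] yaw 0.131 dist 0.242 deg -15.0
dp [0.118, -0.78, 0.04] yaw 0.244 dist 0.197 deg -28.0
dp [0.0, 0.0, 0.42] yaw -0.0 dist 0.105 deg 0.0
```

Request:
apply_moves(
  dp=[
    [0.7,-0.58,-0.035],
    [0.7,-0.58,-0.035],
    [0.7,-0.58,-0.035],
    [0.7,-0.58,-0.035],
    [0.7,-0.58,-0.035],
  ],
  yaw=[0,0,0,0,0],
)

```text
time: 1.6
ee_pos: [0.2923, -0.4176, 0.2407]
orientation: [[0.967, 0.254, 0.001], [0.254, -0.967, -0.0], [0.001, 0.001, -1.0]]
ft_force: [1.3, -0.0, -0.0]
gripper_width: 0.0853
grasp_force: 0.0
```

Request:
apply_moves(
  dp=[
    [0.77,-0.54,-0.04],
    [0.77,-0.54,-0.04],
    [0.77,-0.54,-0.04],
    [0.77,-0.54,-0.04],
    [0.77,-0.54,-0.04],
  ],
  yaw=[0,0,0,0,0],
)

```text
time: 2.1
ee_pos: [0.4441, -0.239, 0.2506]
orientation: [[0.968, 0.253, 0.001], [0.253, -0.968, -0.0], [0.001, 0.0, -1.0]]
ft_force: [0.7, -0.3, 0.6]
gripper_width: 0.0857
grasp_force: 0.0
```

Request:
apply_moves(
  dp=[
    [0.36,-0.9,0],
    [0.36,-0.9,0],
    [0.36,-0.9,0],
    [0.36,-0.9,0],
    [0.36,-0.9,0],
  ],
  yaw=[0.13,0.13,0.13,0.13,0.13],
)

```text
time: 2.6
ee_pos: [0.4729, 0.0006, 0.2504]
orientation: [[1.0, -0.007, 0.001], [-0.007, -1.0, -0.001], [0.001, 0.001, -1.0]]
ft_force: [1.3, -0.8, -0.5]
gripper_width: 0.0853
grasp_force: 0.0
```

Request:
apply_moves(
  dp=[
    [0.12,-0.78,0.04],
    [0.12,-0.78,0.04],
    [0.12,-0.78,0.04],
    [0.12,-0.78,0.04],
    [0.12,-0.78,0.04],
  ],
  yaw=[0.24,0.24,0.24,0.24,0.24],
  gripper=0.5,
)

```text
time: 3.1
ee_pos: [0.5033, 0.1938, 0.24]
orientation: [[0.885, -0.466, -0.001], [-0.466, -0.885, 0.002], [-0.002, -0.001, -1.0]]
ft_force: [0.3, -0.7, 0.1]
gripper_width: 0.064
grasp_force: 0.0
```

```bash
python3 - <<'E'
from h import *
plan([(.4995,.195,.24,-118),(.4995,.195,.135,-118)])
E
```

```text
t 3.1 at [0.5033 0.1938 0.24  ] yang -117.79 w 0.064 F [ 0.3 -0.7  0.1]
dp [-0.016, 0.003, -0.0] yaw 0.002 dist 0.004 deg -0.2
dp [0.0, 0.0, 0.42] yaw -0.0 dist 0.105 deg 0.0
```

Request:
apply_moves(
  dp=[
    [-0.015,0.003,0.15],
    [-0.015,0.003,0.3],
    [-0.015,0.003,0.42],
    [-0.015,0.003,0.42],
    [-0.015,0.003,0.42],
  ],
  yaw=[0,0,0,0,0],
)

```text
time: 3.6
ee_pos: [0.5004, 0.1911, 0.1361]
orientation: [[0.884, -0.467, 0.0], [-0.467, -0.884, 0.0], [-0.0, -0.0, -1.0]]
ft_force: [0.6, 0.5, 1.2]
gripper_width: 0.0641
grasp_force: 0.0
```

Request:
apply_moves(
  dp=[
    [0,0,0],
    [0,0,0],
    [0,0,0],
    [0,0,0],
    [0,0,0],
  ],
  yaw=[0,0,0,0,0],
  gripper=-1,
  squeeze=25,
)

```text
time: 4.1
ee_pos: [0.5016, 0.1924, 0.1371]
orientation: [[0.884, -0.467, 0.004], [-0.467, -0.884, 0.003], [0.002, -0.004, -1.0]]
ft_force: [1.9, 4.7, 4.9]
gripper_width: 0.0251
grasp_force: 25.9
```

```bash
python3 - <<'E'
from h import *
c=np.array([.559,.136])
def k(d,r=.085): return (*(c+r*np.array([np.cos(np.radians(d)),np.sin(np.radians(d))])),.135,-118)
s=bot.observe();p=np.array(s["ee_pos"][:2])-c;print(np.hypot(*p),np.degrees(np.arctan2(p[1],p[0])),s["grasp_force"])
for d in (145,155,163,171): plan([k(d)])
E
```

```text
0.08045536284417017 135.5217408413605 25.89953988790512
t 4.1 at [0.5016 0.1924 0.1371] yang -117.84 w 0.0251 F [1.9 4.7 4.9]
dp [-0.029, 0.05, 0.009] yaw 0.001 dist 0.015 deg -0.2
t 4.1 at [0.5016 0.1924 0.1371] yang -117.84 w 0.0251 F [1.9 4.7 4.9]
dp [-0.031, 0.109, 0.009] yaw 0.001 dist 0.028 deg -0.2
t 4.1 at [0.5016 0.1924 0.1371] yang -117.84 w 0.0251 F [1.9 4.7 4.9]
dp [-0.026, 0.156, 0.009] yaw 0.001 dist 0.04 deg -0.2
t 4.1 at [0.5016 0.1924 0.1371] yang -117.84 w 0.0251 F [1.9 4.7 4.9]
dp [-0.013, 0.202, 0.009] yaw 0.001 dist 0.051 deg -0.2
```

Request:
apply_moves(
  dp=[
    [-0.014,0.05,0],
    [-0.018,0.105,0],
    [-0.014,0.155,0],
    [0,0.2,0],
    [0,0.205,0],
  ],
  yaw=[0,0,0,0,0],
)

```text
time: 4.6
ee_pos: [0.4768, 0.1467, 0.1368]
orientation: [[0.884, -0.467, 0.002], [-0.467, -0.884, 0.003], [0.001, -0.004, -1.0]]
ft_force: [-0.3, 8.5, 3.0]
gripper_width: 0.0251
grasp_force: 26.3
```

```bash
python3 - <<'E'
from h import *
c=np.array([.559,.136]);s=bot.observe();p=np.array(s["ee_pos"][:2])-c;print(np.hypot(*p),np.degrees(np.arctan2(p[1],p[0])),s["grasp_force"],s["ft_force"],s["gripper_width"])
f=bot.grab_frame("top");cv2.imwrite("pics/b.png",cv2.resize(f["pixels"][165:305,160:350],None,fx=4,fy=4,interpolation=cv2.INTER_CUBIC))
E
```

```text
0.0829049881889678 172.5563215167321 26.30287617444992 [-0.28413202  8.48558446  3.01855708] 0.02505148916761646
```

View pics/b.png

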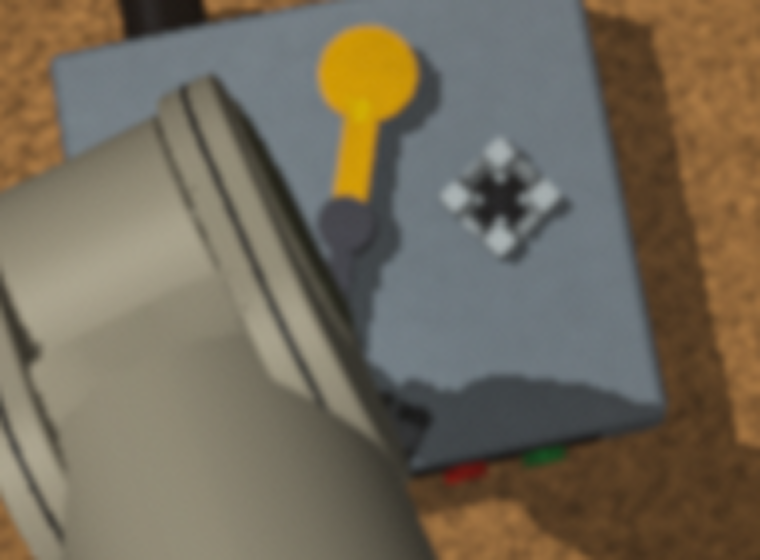

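The shutter (367,73) is now well clear of the chuck (500,197). I'll release the knob and lift off.

Request:
apply_moves(
  dp=[
    [0,0,0],
    [0,0,0],
    [0,0,0],
    [0,0,0],
    [0,0,0],
  ],
  yaw=[0,0,0,0,0],
  gripper=0.4,
)

```text
time: 5.15
ee_pos: [0.4764, 0.1453, 0.1351]
orientation: [[0.884, -0.468, -0.0], [-0.468, -0.884, -0.0], [-0.0, 0.0, -1.0]]
ft_force: [0.3, -0.1, -0.3]
gripper_width: 0.0599
grasp_force: 0.0
```

Request:
apply_moves(
  dp=[
    [0,0,-0.15],
    [0,0,-0.3],
    [0,0,-0.5],
    [0,0,-0.5],
    [0,0,-0.5],
  ],
  yaw=[0,0,0,0,0],
)

```text
time: 5.65
ee_pos: [0.4769, 0.1456, 0.2612]
orientation: [[0.884, -0.467, 0.002], [-0.467, -0.884, 0.0], [0.002, -0.001, -1.0]]
ft_force: [0.1, 0.6, -0.4]
gripper_width: 0.0601
grasp_force: 0.0
```

```bash
cat >> h.py <<'E'
def patch(f,c,z,h=.03,n=240):
    g=np.linspace(-h,h,n);X,Y=np.meshgrid(c[0]+g,c[1]+g)   # rows: y up, cols: x
    W=np.stack([X,Y,np.full_like(X,z)],-1).reshape(-1,3);T=np.array(f["T"]);C=(W-T[:3,3])@T[:3,:3]
    s=C[:,:2]/C[:,2:];s=s*(1+f["k1"]*(s**2).sum(1,keepdims=True));K=np.array(f["K"]);uv=(s@K[:2,:2].T+K[:2,2]).astype(np.float32).reshape(n,n,2)
    return cv2.cvtColor(cv2.remap(f["pixels"],uv,None,cv2.INTER_CUBIC),cv2.COLOR_BGR2GRAY).astype(float),X,Y
def cross(f,c,z,L,w,half,dark=True):
    """fit dark cross template (arms L long, w wide within square/disc half) -> centre, angle"""
    best=None
    I,X,Y=patch(f,c,z);I=cv2.GaussianBlur(I,(0,0),2)
    from scipy.optimize import minimize
    def score(q):
        t=np.radians(q[2]);dx,dy=X-c[0]-q[0]/1e3,Y-c[1]-q[1]/1e3
        a=abs(np.cos(t)*dx+np.sin(t)*dy);b=abs(-np.sin(t)*dx+np.cos(t)*dy)
        A=np.maximum(a,b);B=np.minimum(a,b)
        sg=lambda v:1/(1+np.exp(-v/.0008))
        cr=sg(L/2-A)*sg(w/2-B);ins=sg(half-A) if half>0 else sg(-half-np.hypot(dx,dy))
        m=ins*(1-cr)*1.0
        return (I*cr).sum()/cr.sum()-(I*m).sum()/m.sum()
    for t in range(0,90,15):
        r=minimize(score,[0,0,t],method="Nelder-Mead",options=dict(initial_simplex=[[0,0,t],[3,0,t],[0,3,t],[0,0,t+10]]))
        if best is None or r.fun<best.fun: best=r
    return np.round([c[0]+best.x[0]/1e3,c[1]+best.x[1]/1e3],4),round(best.x[2]%90,1),round(best.fun,1)
E
python3 - <<'E'
from h import *
for c in ["top","scene"]:
    f=bot.grab_frame(c);P=cloud(f)
    X,Y,Z=P[...,0],P[...,1],P[...,2]
    ch=(abs(X-.572)<.032)&(abs(Y-.063)<.032)&(Z>.098)&(Z<.108);print(c,cv2.minAreaRect(P[ch][:,:2].astype(np.float32)))
    print("chuck",cross(f,(.572,.063),.104,.031,.013,.021))
    print("drum",cross(f,(.427,-.2645),.133,.026,.005,-.013))
    print("dist grey",cross(f,(.604,-.29),.133,.026,.005,-.013))
    hsv=cv2.cvtColor(f["pixels"],cv2.COLOR_BGR2HSV).astype(int);box=(X>.35)&(X<.75)&(Y>-.1)&(Y<.3)
    m=box&((hsv[...,0]<8)|(hsv[...,0]>172))&(hsv[...,1]>150)&(Z>.13)
    print("knob",m.sum(),np.round(np.nanmedian(P[m],0),4))
    m=box&(hsv[...,0]>18)&(hsv[...,0]<32)&(hsv[...,1]>150)&(Z>.1);print("shut",np.round((np.nanpercentile(P[m],3,axis=0)+np.nanpercentile(P[m],97,axis=0))/2,4))
plan([])
E
```

```text
top ((0.5708801746368408, 0.06180281564593315), (0.043003492057323456, 0.04173653945326805), 43.82172775268555)
chuck (array([0.5712, 0.0618]), np.float64(44.8), np.float64(-69.7))
drum (array([ 0.426 , -0.2652]), np.float64(44.6), np.float64(-49.5))
dist grey (array([ 0.6033, -0.289 ]), np.float64(4.1), np.float64(-48.1))
knob 0 [nan nan nan]
shut [0.6135 0.1211 0.1116]
scene ((0.572227954864502, 0.0622953437268734), (0.04633965715765953, 0.04176405817270279), 44.93584442138672)
chuck (array([0.5762, 0.0659]), np.float64(46.0), np.float64(-61.5))
drum (array([ 0.4325, -0.2597]), np.float64(45.2), np.float64(-30.0))
dist grey (array([ 0.6097, -0.283 ]), np.float64(4.2), np.float64(-38.9))
knob 186 [0.4828 0.1552 0.1559]
shut [0.6153 0.1225 0.1106]
t 5.75 at [0.476  0.1452 0.2591] yang -117.86 w 0.0596 F [ 0.4  0.  -0.3]
  return np.nanmean(a, axis, out=out, keepdims=keepdims)
```

Lever confirmed in the green notch (knob at ≈167°, shutter on the opposite side). The chuck is at (0.5715, 0.062) with its cross at ~45°, and the drum at (0.427, −0.265) also ~45°. Going to the drum, gripping across the rack.

```bash
python3 - <<'E'
from h import *
plan([(.46,-.06,.25,-108),(.427,-.2648,.20,-98),(.427,-.2648,.0725,-98)])
E
```

```text
t 5.75 at [0.476  0.1452 0.2591] yang -117.86 w 0.0596 F [ 0.4  0.  -0.3]
dp [0.327, 0.755, 0.036] yaw -0.086 dist 0.206 deg 9.9
dp [0.128, 0.82, 0.2] yaw -0.087 dist 0.213 deg 10.0
dp [0.0, 0.0, 0.51] yaw -0.0 dist 0.128 deg 0.0
```

Request:
apply_moves(
  dp=[
    [0.33,0.755,0.036],
    [0.33,0.755,0.036],
    [0.33,0.755,0.036],
    [0.33,0.755,0.036],
    [0.33,0.755,0.036],
  ],
  yaw=[-0.087,-0.087,-0.087,-0.087,-0.087],
  gripper=1,
)

```text
time: 6.25
ee_pos: [0.4594, -0.0656, 0.2495]
orientation: [[0.949, -0.314, -0.003], [-0.314, -0.949, -0.001], [-0.003, 0.002, -1.0]]
ft_force: [-0.5, 1.0, 0.5]
gripper_width: 0.086
grasp_force: 0.0
```

Request:
apply_moves(
  dp=[
    [0.128,0.82,0.2],
    [0.128,0.82,0.2],
    [0.128,0.82,0.2],
    [0.128,0.82,0.2],
    [0.128,0.82,0.2],
  ],
  yaw=[-0.087,-0.087,-0.087,-0.087,-0.087],
)

```text
time: 6.75
ee_pos: [0.4258, -0.2688, 0.1986]
orientation: [[0.99, -0.143, -0.004], [-0.143, -0.99, 0.0], [-0.004, 0.0, -1.0]]
ft_force: [0.2, -0.2, -0.1]
gripper_width: 0.0853
grasp_force: 0.0
```

```bash
python3 - <<'E'
from h import *
plan([(.427,-.2648,.20,-98),(.427,-.2648,.0725,-98)])
E
```

```text
t 6.75 at [ 0.4258 -0.2688  0.1986] yang -98.21 w 0.0853 F [ 0.2 -0.2 -0.1]
dp [0.002, -0.016, -0.006] yaw -0.002 dist 0.004 deg 0.2
dp [0.0, 0.0, 0.51] yaw -0.0 dist 0.128 deg 0.0
```

Request:
apply_moves(
  dp=[
    [0.003,-0.014,0.1],
    [0.003,-0.014,0.25],
    [0.003,-0.014,0.4],
    [0.003,-0.014,0.505],
    [0.003,-0.014,0.505],
  ],
  yaw=[0,0,0,0,0],
)

```text
time: 7.25
ee_pos: [0.4269, -0.2595, 0.0706]
orientation: [[0.991, -0.137, -0.008], [-0.137, -0.991, 0.004], [-0.008, -0.003, -1.0]]
ft_force: [-0.4, 0.9, 0.7]
gripper_width: 0.0854
grasp_force: 0.0
```

Request:
apply_moves(
  dp=[
    [0,0,0],
    [0,0,0],
    [0,0,0],
    [0,0,0],
    [0,0,0],
  ],
  yaw=[0,0,0,0,0],
  gripper=-1,
  squeeze=60,
)

```text
time: 7.75
ee_pos: [0.4308, -0.2626, 0.0769]
orientation: [[0.99, -0.138, 0.003], [-0.138, -0.99, -0.002], [0.003, 0.001, -1.0]]
ft_force: [-1.4, -0.8, 6.4]
gripper_width: 0.0428
grasp_force: 60.1
```

Request:
apply_moves(
  dp=[
    [0,0,-0.05],
    [0,0,-0.15],
    [0,0,-0.3],
    [0,0,-0.45],
    [0,0,-0.6],
  ],
  yaw=[0,0,0,0,0],
)

```text
time: 8.25
ee_pos: [0.4294, -0.2611, 0.2275]
orientation: [[0.99, -0.138, 0.0], [-0.138, -0.99, 0.0], [0.0, -0.0, -1.0]]
ft_force: [1.1, -0.5, -3.8]
gripper_width: 0.0429
grasp_force: 62.7
```

```bash
python3 - <<'E'
from h import *
# target so that drum centre above chuck; drum centre in tool x presumably slightly off
plan([(.46,-.1,.25,-98),(.545,.03,.25,-98),(.5715,.062,.25,-98)])
E
```

```text
t 8.25 at [ 0.4294 -0.2611  0.2275] yang -97.91 w 0.0429 F [ 1.1 -0.5 -3.8]
dp [0.032, -0.655, -0.09] yaw 0.001 dist 0.166 deg -0.1
dp [0.264, -0.562, 0.0] yaw -0.0 dist 0.155 deg 0.0
dp [0.087, -0.142, 0.0] yaw -0.0 dist 0.042 deg 0.0
```

Request:
apply_moves(
  dp=[
    [0.03,-0.65,-0.06],
    [0.03,-0.65,-0.06],
    [0.03,-0.65,-0.06],
    [0.03,-0.65,-0.06],
    [0.03,-0.65,-0.06],
  ],
  yaw=[0,0,0,0,0],
)

```text
time: 8.75
ee_pos: [0.46, -0.0989, 0.2412]
orientation: [[0.991, -0.133, 0.001], [-0.133, -0.991, 0.0], [0.001, -0.0, -1.0]]
ft_force: [-0.3, -1.3, -2.3]
gripper_width: 0.0433
grasp_force: 62.9
```

Request:
apply_moves(
  dp=[
    [0.35,-0.7,0.05],
    [0.35,-0.7,0.05],
    [0.35,-0.7,0.05],
    [0.35,-0.7,0.05],
    [0.35,-0.7,0.05],
  ],
  yaw=[0,0,0,0,0],
)

```text
time: 9.25
ee_pos: [0.5716, 0.0647, 0.2265]
orientation: [[0.991, -0.132, -0.001], [-0.132, -0.991, 0.003], [-0.002, -0.003, -1.0]]
ft_force: [-1.0, -0.1, -3.4]
gripper_width: 0.043
grasp_force: 62.9
```

```bash
python3 - <<'E'
from h import *
plan([(.5715,.062,.205,-98)])
f=bot.grab_frame("scene");p=bot.observe()["ee_pos"];u=proj(f,p).astype(int);print(u)
P=cloud(f);hsv=cv2.cvtColor(f["pixels"],cv2.COLOR_BGR2HSV).astype(int)
m=(np.abs(P-np.array(p)).max(-1)<.06)&(hsv[...,0]>4)&(hsv[...,0]<16)&(hsv[...,1]>150)
Q=P[m];print(m.sum(),np.round(np.percentile(Q,[3,50,97],axis=0),4))
cv2.imwrite("pics/c.png",cv2.resize(f["pixels"][u[1]-70:u[1]+80,u[0]-100:u[0]+100],None,fx=4,fy=4,interpolation=cv2.INTER_CUBIC))
E
```

```text
t 9.25 at [0.5716 0.0647 0.2265] yang -97.58 w 0.043 F [-1.  -0.1 -3.4]
dp [0.001, 0.011, 0.086] yaw 0.004 dist 0.022 deg -0.4
[342 217]
427 [[0.569  0.0493 0.2053]
 [0.5863 0.0711 0.238 ]
 [0.5902 0.0867 0.2713]]
```

View pics/c.png

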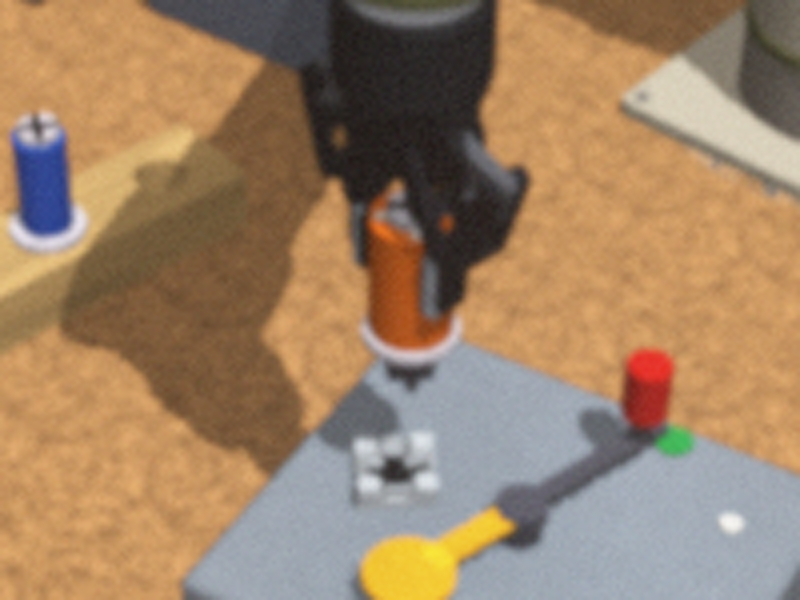

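The drum hangs upright above the chuck; the lever is at the green mark. I'll fit the drum's axis relative to the chuck in the same camera, so calibration errors cancel.

```bash
python3 - <<'E'
from h import *
from scipy.optimize import least_squares
for c in ["scene","top"]:
    f=bot.grab_frame(c);p=np.array(bot.observe()["ee_pos"]);P=cloud(f);hsv=cv2.cvtColor(f["pixels"],cv2.COLOR_BGR2HSV).astype(int)
    near=(np.abs(P-p).max(-1)<.06)
    m=near&(hsv[...,0]>4)&(hsv[...,0]<16)&(hsv[...,1]>150)&(P[...,2]>p[2]-.022)&(P[...,2]<p[2]+.035)
    m=cv2.erode(m.astype(np.uint8),np.ones((3,3)))>0
    Q=P[m]
    if len(Q)>20:
        g=least_squares(lambda q:np.hypot(Q[:,0]-q[0],Q[:,1]-q[1])-.022,p[:2],loss="soft_l1",f_scale=.001);print(c,"axis",np.round(g.x,4),"tcp",np.round(p,4),len(Q),np.abs(g.fun).mean())
        o=least_squares(lambda q:np.hypot(Q[:,0]-q[0]-q[2]*(Q[:,2]-p[2]),Q[:,1]-q[1]-q[3]*(Q[:,2]-p[2]))-.022,[*p[:2],0,0],loss="soft_l1",f_scale=.001);print("tilt",np.round(o.x,3))
    m=near&(hsv[...,1]<70)&(hsv[...,2]>130)&(P[...,2]<p[2]-.02)&(P[...,2]>p[2]-.04);Q=P[m]
    if len(Q)>10:
        print("flange",len(Q),np.round(np.median(Q,0),4),np.round(np.percentile(Q[:,2],[3,97]),4))
        g=least_squares(lambda q:np.hypot(Q[:,0]-q[0],Q[:,1]-q[1])-.025,p[:2],loss="soft_l1",f_scale=.001);print("fl axis",np.round(g.x,4))
    X,Y,Z=P[...,0],P[...,1],P[...,2]
    ch=(abs(X-.572)<.032)&(abs(Y-.063)<.032)&(Z>.1)&(Z<.108)
    if ch.sum()>20: print("chuck",cv2.minAreaRect(P[ch][:,:2].astype(np.float32)),np.nanmedian(P[ch],0))
plan([])
E
```

```text
scene axis [0.5661 0.0611] tcp [0.5705 0.059  0.227 ] 219 0.0010834478126049473
tilt [ 0.566  0.061  0.013 -0.016]
flange 94 [0.5836 0.0771 0.1994] [0.1943 0.2023]
fl axis [0.5658 0.0603]
chuck ((0.5722867250442505, 0.062337324023246765), (0.04599807783961296, 0.04156177118420601), 43.72380065917969) [0.57193124 0.06283796 0.10277435]
t 9.4 at [0.5704 0.0578 0.2273] yang -98.02 w 0.0427 F [-0.2 -0.4 -2.8]
```

Request:
apply_moves(
  dp=[
    [0.023,-0.009,0.1],
    [0.023,-0.009,0.2],
    [0.023,-0.009,0.2],
    [0.023,-0.009,0.2],
    [0.023,-0.009,0.2],
  ],
  yaw=[0,0,0,0,0],
)

```text
time: 9.9
ee_pos: [0.5771, 0.0603, 0.1793]
orientation: [[0.99, -0.139, 0.002], [-0.139, -0.99, -0.0], [0.002, -0.0, -1.0]]
ft_force: [-0.3, -0.5, -2.4]
gripper_width: 0.0427
grasp_force: 62.9
```

```bash
python3 - <<'E'
from h import *
from scipy.optimize import least_squares
f=bot.grab_frame("scene");p=np.array(bot.observe()["ee_pos"]);P=cloud(f);hsv=cv2.cvtColor(f["pixels"],cv2.COLOR_BGR2HSV).astype(int)
near=(np.abs(P-p).max(-1)<.06)
m=near&(hsv[...,0]>4)&(hsv[...,0]<16)&(hsv[...,1]>150)&(P[...,2]>p[2]-.022)&(P[...,2]<p[2]+.035)
m=cv2.erode(m.astype(np.uint8),np.ones((3,3)))>0;Q=P[m]
g=least_squares(lambda q:np.hypot(Q[:,0]-q[0],Q[:,1]-q[1])-.022,p[:2],loss="soft_l1",f_scale=.001);print("axis",np.round(g.x,4),np.round(p,4))
u=proj(f,p).astype(int);cv2.imwrite("pics/d.png",cv2.resize(f["pixels"][u[1]-40:u[1]+60,u[0]-60:u[0]+60],None,fx=6,fy=6,interpolation=cv2.INTER_CUBIC))
plan([])
E
```

```text
axis [0.5723 0.0604] [0.5771 0.0606 0.1793]
t 9.95 at [0.5771 0.0606 0.1793] yang -97.97 w 0.0427 F [ 0.3 -0.3 -3.2]
```

View pics/d.png

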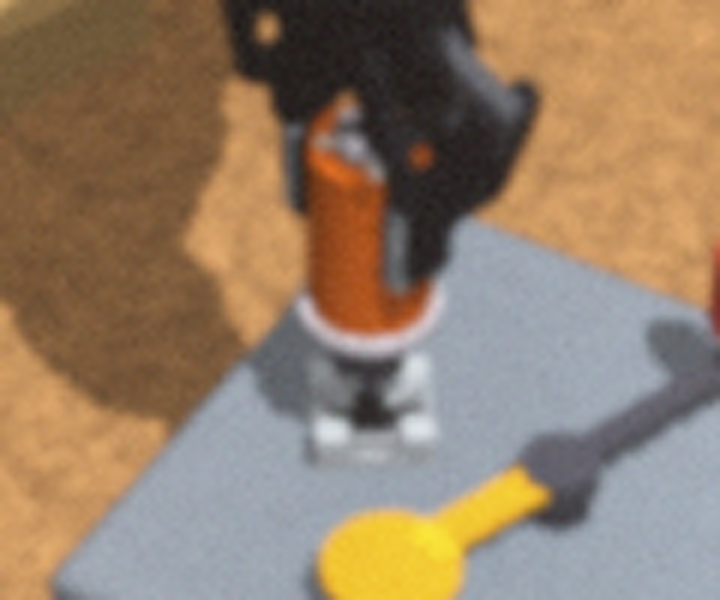

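The stem sits right above the chuck slot at about (372,400), with its arms lined up. I'll lower it gently into the flared mouth.

Request:
apply_moves(
  dp=[
    [0,-0.005,0.03],
    [0,-0.005,0.05],
    [0,-0.005,0.07],
    [0,-0.005,0.085],
    [0,-0.005,0.1],
  ],
  yaw=[0,0,0,0,0],
)

```text
time: 10.45
ee_pos: [0.5765, 0.0623, 0.152]
orientation: [[0.99, -0.138, -0.0], [-0.138, -0.99, 0.0], [-0.0, 0.0, -1.0]]
ft_force: [0.0, 0.6, -3.9]
gripper_width: 0.0428
grasp_force: 62.9
```

Meshed with no contact force. Sliding on against the ejector.

Request:
apply_moves(
  dp=[
    [0,0,0.015],
    [0,0,0.03],
    [0,0,0.045],
    [0,0,0.055],
    [0,0,0.06],
  ],
  yaw=[0,0,0,0,0],
  squeeze=90,
)

```text
time: 10.95
ee_pos: [0.5768, 0.0623, 0.1378]
orientation: [[0.99, -0.138, 0.001], [-0.138, -0.99, 0.0], [0.001, -0.0, -1.0]]
ft_force: [-2.0, -0.5, 5.6]
gripper_width: 0.0425
grasp_force: 91.5
```

Request:
apply_moves(
  dp=[
    [0,0,0.004],
    [0,0,0.008],
    [0,0,0.012],
    [0,0,0.012],
    [0,0,0.012],
  ],
  yaw=[0,0,0,0,0],
)

```text
time: 11.45
ee_pos: [0.577, 0.0623, 0.136]
orientation: [[0.99, -0.138, 0.001], [-0.138, -0.99, -0.0], [0.001, -0.0, -1.0]]
ft_force: [-6.0, -1.1, 14.3]
gripper_width: 0.0424
grasp_force: 92.9
```

Request:
apply_moves(
  dp=[
    [0,0,0.004],
    [0,0,0.008],
    [0,0,0.008],
    [0,0,0.008],
    [0,0,0.008],
  ],
  yaw=[0,0,0,0,0],
)

```text
time: 11.95
ee_pos: [0.5771, 0.0624, 0.1359]
orientation: [[0.99, -0.138, 0.002], [-0.138, -0.99, -0.0], [0.002, 0.0, -1.0]]
ft_force: [-13.4, -2.7, 30.8]
gripper_width: 0.0424
grasp_force: 94.4
```

```bash
python3 - <<'E'
from h import *
f=bot.grab_frame("scene");s=bot.observe();p=np.array(s["ee_pos"]);print(p,s["ft_force"],s["grasp_force"])
P=cloud(f);hsv=cv2.cvtColor(f["pixels"],cv2.COLOR_BGR2HSV).astype(int);box=(abs(P[...,0]-.572)<.035)&(abs(P[...,1]-.062)<.035)
m=box&(hsv[...,1]<70)&(hsv[...,2]>130)&(P[...,2]>.1)&(P[...,2]<.118);print("flange z",np.round(np.percentile(P[m][:,2],[3,50,97]),4),m.sum())
u=proj(f,p).astype(int);cv2.imwrite("pics/e.png",cv2.resize(f["pixels"][u[1]-60:u[1]+65,u[0]-60:u[0]+100],None,fx=4.5,fy=4.5,interpolation=cv2.INTER_CUBIC))
E
```

```text
[0.57707865 0.06232163 0.13587091] [-13.88499794  -2.95614983  29.39807188] 94.43554759025574
flange z [0.1008 0.108  0.1121] 113
```

View pics/e.png

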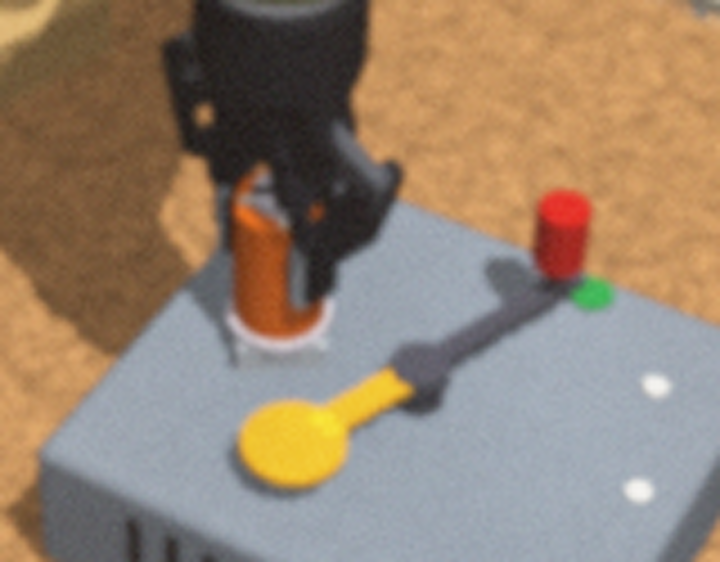

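The flange sits on the chuck's top with no gap, near (280,338), and extra push only raises the force, so the drum is home. The lever is at the green mark. I'll ease the push slightly and hand in.

Request:
apply_moves(
  dp=[
    [0,0,-0.003],
    [0,0,-0.003],
    [0,0,-0.003],
  ],
  yaw=[0,0,0],
)

```text
time: 12.3
ee_pos: [0.577, 0.0623, 0.1359]
orientation: [[0.99, -0.138, 0.002], [-0.138, -0.99, -0.0], [0.002, -0.0, -1.0]]
ft_force: [-10.0, -1.9, 23.9]
gripper_width: 0.0423
grasp_force: 94.2
```

```bash
python3 - <<'E'
from h import *
s=bot.observe();print(s["ee_pos"],s["ft_force"],s["grasp_force"])
if s["ee_pos"][2]<.1368 and s["ft_force"][2]>12: print(bot.hand_in())
E
```

```text
[0.57700743 0.0623276  0.13589505] [-10.03066971  -1.8995345   23.87427206] 94.19377326965332
the job is handed in; nothing more can be done
None
```

The lever is in the green notch, and the orange drum is seated on the chuck and still held pressed down with about 24 N. I handed the job in at about 12.3 s; no verdict came back.

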